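Sweep spilled coat buttons off the cutting table into the edge tray

ROBOT

A 6-joint arm with a two-finger parallel gripper is mounted at the origin on the work surface. World frame = base frame: x ahead of the robot, y to its left, z up, the work surface at z = 0. Lengths are in mm, angles in rad, forces in N, time in s.
With the tool pointing down it reaches from about 350 to 850 mm from the base axis. Payload 8.1 kg.
Tool frame: the origin (TCP) lies midway between the tips of the shut fingers; the grasp point (between the pads) lies grip_depth behind it (grip_depth is the distance from the TCP to the grasp point, in mm); z points along the fingers, y is the line along which they close (so a half turn about z gives the same grasp; the last joint's range is limited). The gripper opens to 93 mm and grips with 3 to 60 N. Pads are 15 mm wide; open, the fingers measure 128 mm over their backs; the gripper's body (75 mm by 188 mm) begins 65 mm behind the grasp point.
Start: joints at [1.125, 0.13, 1.488, -0, 1.523, -0.085], TCP at [211.793, 561.381, 218.635] pointing down, gripper open.
Joint ranges: [-2.96, 2.96], [-0.89, 2.26], [0.02, 2.5], [-1.34, 4.48], [0, 2.73], [-2.66, 2.66]. Speed limits (rad/s): [2.39, 2.39, 2.79, 3.14, 3.14, 3.14].

INTERFACE

Orientations are given as a unit quaternion [w, x, y, z].
In Python, from cell import read_state, snapshot, finish_job, grip_depth gives the robot as it stands.
- The arm moves only by the tool jog_arm, never from a script. Its argument "steps" is one flat list of numbers, 5 for each row, row after row: the closure, from -1 (fully open) to 1 (shut), so that 0 is half open, then the shift along the world's x, y, z in cm, then the turn about the world's z in rad. In form: [jaw, x, y, z, yaw, jaw, x, y, z, yaw, ...]. A call has 1 to 5 rows; each row shifts and turns the commanded pose from where the row before left it; what a row does not reach is not made up. A row lasts 1/12 s, in which the tool goes at most 41.7 mm and 7.16 degrees, less where a joint would pass 70% of its speed; a pose out of reach is approached as far as the arm can. A call is refused whole if a number of a shift passes 4.17 or a number of a turn 0.125, either way. A call with a gripper value outside its range is refused whole. The fingers move at their own pace and stop on an object; the grip force is fixed at half the most. Time passes only in rows, so rows that do not move let the fingers close. It gives the time, the measured TCP pose, the force, the opening and the grip force at its end, in the units of the state.
- read_state(): the state, without advancing time (a new reading comes with each control period).
- snapshot(name): name is "scene" or "top" or "wrist"; returns a dict with "color" (480x640x3 uint8, red, green, blue), "z_map" (480x640 float32, mm along the optical axis (not along the pixel's ray), 0 where there is no reading), "camera_matrix" (3x3 intrinsics, pixels), "dist_coeffs" ([k1, k2, p1, p2, k3] as OpenCV has them; the pictures are not rectified), "pose" (4x4, takes a point from camera to world coordinates); the wrist camera has in their place "mount" (4x4, takes a point from camera to tool coordinates, whose origin is the TCP and whose axes are the flange's). Camera axes: x right, y up, looking along -z (the intrinsics and any distortion apply to the point x, -y, -z); pixel columns grow to the right and rows downward; lengths in mm; the calibration is good to about 2 mm. A picture is of the moment at which its call begins: read the wrist's pose just before it.
- finish_job(): hands the job in; it is judged then, once.
The state is a dict: "time": time; "joint_pos": joint angles; "qd": joint speeds; "joint_torque": joint torques, N m; "ee_pos": TCP position; "orientation": TCP orientation; "force": force on the tool from outside, world axes, zero at the start; "ft_torque": the same for the moment, N m; "grip_width": finger opening in mm; "finger_force": force on a finger pad.
Only numpy, scipy, OpenCV 4.12 (cv2) and the standard library are available. Lean on these libraries where they do the work, as an engineer would, in place of code of your own. Each camera call takes 0.05 s, during which the arm holds its last target. There are 200 camera calls.

TASK

Four metal coat buttons lie spilled on the cutting table. Sweep all four along the table top with the fingertips and over the far edge into the catch tray hanging there, without picking any of them up or letting one fall to the floor. Leave the pattern weight, the thread spool, the tin and the shears where they are.

Things in the scene. Friction and masses are not known exactly. Their poses are not given: they have to be found in the camera images.
- catch_tray: open grey sheet-steel tray hung outside the table's far edge, fixed in a run, at varying places along the edge. Origin: on the table's straight top edge (the table ends at this frame's x = 0), at the middle of the tray's length, level with the table top; x points away from table and robot, y along the edge, z up. Mouth: y -130 to +130 mm, from the edge to x = 129 mm
- tray_floor (a point): centre of the catch tray's inner floor, 72 mm below the table top and 69 mm out from the edge (inside 120 x 260 mm). The tray's rims lie 6 to 10 mm below the table top, so nothing stands up at the edge: a part pushed over it within the mouth drops in; beside the tray it drops to the floor
- button_1: loose four-hole coat button of cast metal: a plain round grey disc 38 mm in diameter and 8 mm thick, about 20 g, lying flat on the table at the start with its holes up; origin at the centre of its underside, z up
- button_2: loose four-hole coat button of cast metal: a plain round grey disc 38 mm in diameter and 8 mm thick, about 20 g, lying flat on the table at the start with its holes up; origin at the centre of its underside, z up
- button_3: loose four-hole coat button of cast metal: a plain round grey disc 38 mm in diameter and 8 mm thick, about 20 g, lying flat on the table at the start with its holes up; origin at the centre of its underside, z up
- button_4: loose four-hole coat button of cast metal: a plain round grey disc 38 mm in diameter and 8 mm thick, about 20 g, lying flat on the table at the start with its holes up; origin at the centre of its underside, z up
- pattern_weight: loose steel pattern weight: a disc 60 mm in diameter and 18 mm thick with a knob on it, 45 mm high in all, about 0.4 kg, standing among the buttons; origin at the centre of its underside, z up. Leave alone
- thread_spool: loose tube of grey sewing thread with white end discs, standing upright among the buttons, 43 mm in diameter, 54 mm high, 70 g; origin at the centre of its underside, z up. Leave alone
- tin: small round metal tin with a paper band, 68 mm in diameter and 70 mm high, 0.25 kg, standing to one side of the buttons (left or right, about 0.3 m or more off the robot's centre line); origin at the centre of its underside, z up. Leave alone
- shears: tailor's shears lying flat, points along its own +x (roughly away from the robot), 260 mm long, 90 mm wide over the black finger loops, 12 mm high, on the other side of the buttons; origin on the table below the pivot screw: the blades reach 155 mm to +x of it, the loops 105 mm to -x. Leave alone
Things that resemble listed ones, but are neither listed nor needed, are in the scene too. What is shaped like the button_3 but yellow is not meant.

How it is judged:
By the outcome, as a careful person would: the job done as asked, in the order asked, and still so for the second after the job is handed in, with the robot touching nothing.
It also fails if it takes over 72 s, if anything falls off the work surface, if the arm or the gripper's body presses on something with over 40 N, if the wrist force passes 120 N, or if a joint passes its speed limit or range.

## Working session

There is one attempt and no reset: what is moved stays moved. The work goes in short steps, Python scripts to look and compute and a tool call to move; the robot and the scene stay as the last step left them, time stands still between calls to the robot, and variables do not carry over. Pictures are saved under pics/ and viewed, at most 10 in all, crops included, and the job is handed in when it is done.

Besides the shell and the picture viewer there is one more tool, called after "Emit:" as a command line: name --argument value ..., lists and objects as JSON in quotes. jog_arm: Moves the arm, as the interface text tells. Its arguments: {"type":"object","properties":{"steps":{"type":"array","items":{"type":"number"}}},"required":["steps"]}

```bash
mkdir -p pics; cat > h.py <<'E'
import numpy as np, cv2
from cell import read_state, snapshot, finish_job, grip_depth
def ray(s,uv,z):
    uv=np.array(uv,float).reshape(-1,1,2)
    n=cv2.undistortPoints(uv,np.array(s["camera_matrix"],float),np.array(s["dist_coeffs"],float)).reshape(-1,2)
    d=np.c_[n[:,0],-n[:,1],-np.ones(len(n))]
    P=np.array(s["pose"]);d=d@P[:3,:3].T;o=P[:3,3]
    return o+d*((z-o[2])/d[:,2])[:,None]
def proj(s,p):
    P=np.linalg.inv(np.array(s["pose"]));q=np.atleast_2d(p)@P[:3,:3].T+P[:3,3]
    q=q*[1,-1,-1]
    return cv2.projectPoints(q,np.zeros(3),np.zeros(3),np.array(s["camera_matrix"],float),np.array(s["dist_coeffs"],float))[0].reshape(-1,2)
E
python3 - <<'E'
from h import *
import pickle
print(read_state(),grip_depth)
for n in("top","scene"):
    s=snapshot(n);pickle.dump(s,open(n+".pkl","wb"));cv2.imwrite(f"pics/{n}0.png",s["color"][...,::-1]);print(n,s["pose"],s["camera_matrix"])
E
```

```text
{'time': 0.0, 'joint_pos': array([ 1.12465564e+00,  1.31149052e-01,  1.48929015e+00,  3.96697075e-05,
        1.52297874e+00, -8.53865407e-02]), 'qd': array([ 0.00053615, -0.00047476, -0.00083989,  0.00029665, -0.00050084,
        0.00061036]), 'joint_torque': array([-1.57459912e-03, -5.59832847e+01, -4.91763747e+01,  7.68379122e-02,
        3.53892089e-02, -2.28746203e-04]), 'ee_pos': array([211.49984888, 560.8810798 , 217.58870726]), 'orientation': array([-2.58818486e-04,  1.79401415e-01,  9.83775533e-01, -8.75400757e-04]), 'force': array([ 0.58895096, -0.37362736, -0.32731432]), 'ft_torque': array([-0.01045535,  0.04929714, -0.02968057]), 'finger_force': 0.0, 'grip_width': 92.56315396257487} 18.8
top [[ 2.95155227e-02  9.96608977e-01 -7.68074300e-02  4.77812606e+02]
 [-9.99562198e-01  2.95865873e-02 -2.12769169e-04 -1.17522391e+01]
 [ 2.06042207e-03  7.67800835e-02  9.97045923e-01  1.15478769e+03]
 [ 0.00000000e+00  0.00000000e+00  0.00000000e+00  1.00000000e+00]] [[623.34470539   0.         327.56363097]
 [  0.         623.34470539 247.51611022]
 [  0.           0.           1.        ]]
scene [[ 7.68522404e-01 -5.10963397e-01  3.85084044e-01  9.68832373e+02]
 [ 6.39822430e-01  6.13031345e-01 -4.63486600e-01 -5.04370325e+02]
 [ 7.56098291e-04  6.02585245e-01  7.98054165e-01  8.95701752e+02]
 [ 0.00000000e+00  0.00000000e+00  0.00000000e+00  1.00000000e+00]] [[483.94728064   0.         316.01310336]
 [  0.         483.94728064 231.58981335]
 [  0.           0.           1.        ]]
```

View pics/top0.png

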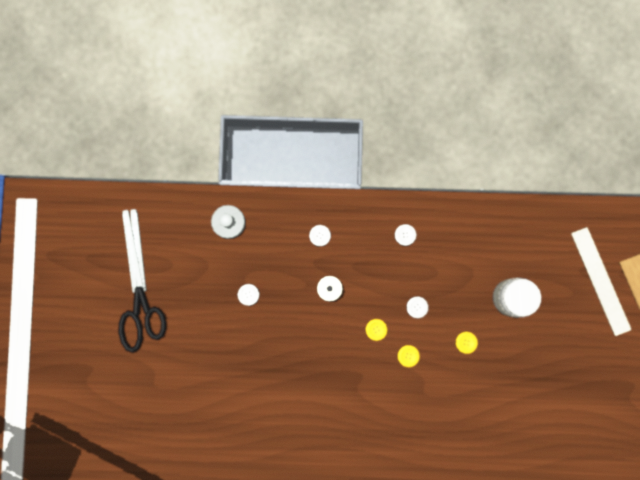

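View pics/scene0.png

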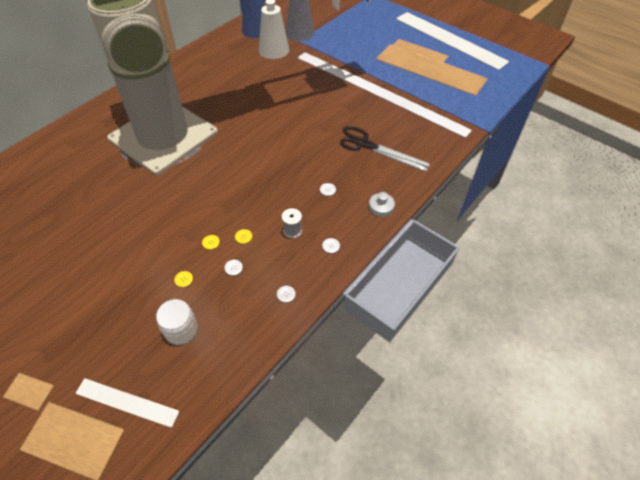

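The top view shows the buttons at (320,235), (405,235), (248,294) and (417,307). The weight is at (228,221), the spool at (329,289), the tin at (520,297), and the tray mouth spans columns 220–361 at row ~186. The scene view agrees with this.

```bash
python3 - <<'E'
from h import *
import pickle
s=pickle.load(open("top.pkl","rb"));im=s["color"];hsv=cv2.cvtColor(im,cv2.COLOR_RGB2HSV)
m=((hsv[...,1]<60)&(hsv[...,2]>150)).astype(np.uint8);m[:192]=0
y=((hsv[...,0]>20)&(hsv[...,0]<40)&(hsv[...,1]>150)&(hsv[...,2]>150)).astype(np.uint8);y[:192]=0
for k,mm in(("w",m),("y",y)):
    n,l,st,c=cv2.connectedComponentsWithStats(mm)
    for i in range(1,n):
        if st[i,4]>150: print(k,c[i].round(1),st[i],ray(s,c[i],8)[0].round(1))
print("knob/spool top",ray(s,[227,221],45).round(),ray(s,[329,288.5],54).round(),ray(s,[521,297],70).round())
print("edge",ray(s,[[10,178],[150,183],[220,185.5],[361,188],[500,191.5],[630,195]],0).round(1))
print("tray rim",ray(s,[[219.5,184],[361.5,188],[223,116],[361,119]],-8).round(1))
print("shears",ray(s,[[126,210],[134,210],[140,290],[166,322],[131,350]],6).round())
t=pickle.load(open("scene.pkl","rb"))
for p in([320,235],[405,235],[248,294],[417,307]):
    w=ray(s,p,8);print(w.round(1),proj(t,w).round(1))
print("scene edge",ray(t,[[457,237],[349,290],[274,376]],0).round())
E
```

```text
w [ 20.3 317.2] [   2  198   36  255 5149] [423.5 539.9   8. ]
w [227.1 221. ] [211 205  33  33 839] [609.7 175.5   8. ]
w [133.6 248.3] [ 122  209   24   83 1175] [554.2 344.4   8. ]
w [319.6 235.1] [309 225  22  21 370] [588.7   3.9   8. ]
w [405.  234.5] [395 224  22  22 369] [ 594.5 -153.8    8. ]
w [600.8 281.2] [ 572  228   59  108 1962] [ 519.3 -511.3    8. ]
w [329.3 288.1] [317 276  26  25 495] [491.6 -17.    8. ]
w [519.3 296.9] [ 498  278   43   39 1326] [ 486.2 -364.4    8. ]
w [248.  294.3] [237 284  23  22 380] [475.9 131.7   8. ]
w [417.  306.9] [407 296  22  22 378] [ 462.1 -178.3    8. ]
w [  9.1 469.5] [  1 459  21  21 174] [156.6 538.7   8. ]
y [376.  329.3] [365 319  23  22 385] [ 419.1 -104.2    8. ]
y [466.2 342.3] [455 331  23  23 395] [ 400.8 -268.7    8. ]
y [408.  355.7] [397 345  23  22 398] [ 373.4 -163.5    8. ]
knob/spool top [[606. 170.  45.]] [[490. -16.  54.]] [[ 486. -348.   70.]]
edge [[ 678.3  579.5    0. ]
 [ 677.5  322.9    0. ]
 [ 677.   192.8    0. ]
 [ 680.3  -70.7    0. ]
 [ 681.  -329.9    0. ]
 [ 680.9 -568.5    0. ]]
tray rim [[681.2 195.3  -8. ]
 [681.7 -72.1  -8. ]
 [811.3 193.9  -8. ]
 [813.7 -67.7  -8. ]]
shears [[625. 363.   6.]
 [625. 348.   6.]
 [478. 329.   6.]
 [421. 279.   6.]
 [369. 339.   6.]]
[[588.9   3.1   8. ]] [[330.3 244.8]]
[[ 593.6 -153.8    8. ]] [[285.2 292.7]]
[[476.4 131.7   8. ]] [[327.3 188.4]]
[[ 461.9 -178.3    8. ]] [[232.8 266.4]]
scene edge [[ 797.  212.    0.]
 [ 690.  -59.    0.]
 [ 695. -300.    0.]]
```

Emit:
jog_arm --steps '[0.48, 1.9, -3.46, -0.9, 0, 0.48, 1.9, -3.46, -0.9, 0, 0.48, 1.9, -3.46, -0.9, 0, 0.48, 1.9, -3.46, -0.9, 0, 0.48, 1.9, -3.46, -0.9, 0]'

```text
time: 0.52
ee_pos: [306.9, 386.6, 172.7]
orientation: [-0.0, 0.179, 0.984, -0.0]
force: [0.3, 0.0, -0.1]
grip_width: 64.4
finger_force: 0.0
```

Emit:
jog_arm --steps '[0.48, 1.9, -3.46, -0.9, 0, 0.48, 1.9, -3.46, -0.9, 0, 0.48, 1.9, -3.46, -0.9, 0, 0.48, 1.9, -3.46, -0.9, 0, 0.48, 1.9, -3.46, -0.9, 0]'

```text
time: 0.93
ee_pos: [402.0, 213.5, 128.1]
orientation: [-0.0, 0.179, 0.984, 0.0]
force: [0.8, -0.1, 0.9]
grip_width: 30.9
finger_force: 0.0
```

Emit:
jog_arm --steps '[0.48, 1.9, -3.46, -0.9, 0, 0.48, 1.9, -3.46, -0.9, 0, 0.48, 0, 0, 0, 0, 0.48, 0, 0, 0, 0]'

```text
time: 1.27
ee_pos: [439.7, 144.2, 109.7]
orientation: [-0.001, 0.182, 0.983, -0.0]
force: [0.1, 0.9, -0.1]
grip_width: 24.3
finger_force: 0.0
```

Emit:
jog_arm --steps '[0.48, 0, 0, -4, 0, 0.48, 0, 0, -4, 0, 0.48, 0, 0, -2, 0, 0.48, 0, 0, -0.6, 0, 0.48, 0, 0, 0, 0]'

```text
time: 1.68
ee_pos: [437.5, 147.0, 3.0]
orientation: [-0.002, 0.179, 0.984, -0.001]
force: [-0.5, -0.3, 0.7]
grip_width: 24.6
finger_force: 0.0
```

Emit:
jog_arm --steps '[0.48, 0.94, -0.35, 0.1, 0, 0.48, 0.94, -0.35, 0, 0, 0.48, 1.4, -0.53, 0, 0, 0.48, 1.4, -0.53, 0, 0, 0.48, 1.4, -0.53, 0, 0]'

```text
time: 2.1
ee_pos: [504.3, 123.2, 8.3]
orientation: [0.002, 0.179, 0.984, 0.001]
force: [-0.8, 0.5, 1.2]
grip_width: 24.3
finger_force: 0.4
```

Emit:
jog_arm --steps '[0.48, 1.4, -0.53, 0, 0, 0.48, 1.4, -0.53, 0, 0, 0.48, 1.4, -0.53, 0, 0, 0.48, 0.94, -0.35, 0, 0, 0.48, 0, 0, 0, 0]'

```text
time: 2.52
ee_pos: [556.0, 103.1, 8.0]
orientation: [0.002, 0.18, 0.984, 0.001]
force: [-0.0, 0.3, 0.7]
grip_width: 24.5
finger_force: 0.0
```

```bash
cat >> h.py <<'E'
def look(name):
    s=snapshot("top");im=s["color"];hsv=cv2.cvtColor(im,cv2.COLOR_RGB2HSV)
    cv2.imwrite(f"pics/{name}.png",im[90:390,90:560,::-1])
    m=((hsv[...,1]<60)&(hsv[...,2]>150)).astype(np.uint8);m[:192]=0
    n,l,st,c=cv2.connectedComponentsWithStats(m)
    for i in range(1,n):
        if 150<st[i,4]<1000: print(c[i].round(1),st[i,4],ray(s,c[i],8)[0].round(1))
    print(read_state()["ee_pos"].round(1))
E
python3 -c "from h import *; look('t1')"
```

```text
[319.9 233.1] 286 [592.5   3.5   8. ]
[405.  234.5] 365 [ 594.5 -153.8    8. ]
[331.2 287.9] 383 [492.  -20.4   8. ]
[417.  306.9] 377 [ 462.1 -178.2    8. ]
[554.2 103.5   7.2]
```

View pics/t1.png

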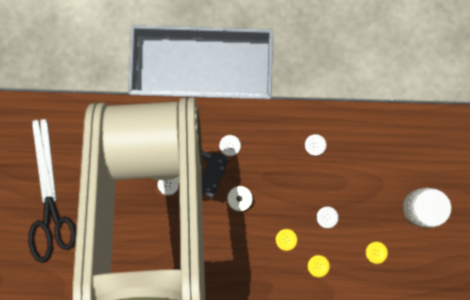

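The crop shows the button left behind at (168,185), so the fingertips rode over it at z≈8. I'll go back and lower, feeling for the table.

Emit:
jog_arm --steps '[0.48, 0, 0, 3, 0, 0.48, -3.5, 1.3, 0, 0, 0.48, -3.5, 1.3, 0, 0, 0.48, -3.5, 1.3, 0, 0, 0.48, 0, 0, 0, 0]'

```text
time: 2.98
ee_pos: [438.8, 144.1, 33.2]
orientation: [-0.004, 0.178, 0.984, -0.001]
force: [-1.8, -0.4, -0.7]
grip_width: 24.0
finger_force: 0.0
```

```bash
python3 - <<'E'
from h import *
s=snapshot("scene");im=s["color"];hsv=cv2.cvtColor(im,cv2.COLOR_RGB2HSV)
cv2.imwrite("pics/s2.png",im[100:400,100:500,::-1])
m=((hsv[...,1]<60)&(hsv[...,2]>190)).astype(np.uint8)
n,l,st,c=cv2.connectedComponentsWithStats(m)
for i in range(1,n):
    if 60<st[i,4]<600: print(c[i].round(1),st[i,4],ray(s,c[i],8)[0].round(1))
print(read_state()["ee_pos"],read_state()["joint_pos"])
E
```

```text
[111.2  24.9] 162 [-587.7  248.6    8. ]
[539.1 119. ] 83 [770.7 724.4   8. ]
[200.8 125.3] 264 [58.7 90.5  8. ]
[405.  157.8] 247 [564.4 345.1   8. ]
[470.4 166.9] 159 [712.5 426.2   8. ]
[156.6 163.1] 237 [ 80.8 -82.5   8. ]
[633.2 179.2] 159 [1059.4  663.5    8. ]
[382.1 202.5] 281 [606.7 180.6   8. ]
[335.3 200.1] 158 [515.3 114.5   8. ]
[629.  202.1] 195 [1076.2  576.5    8. ]
[291.2 215.9] 228 [466.    9.3   8. ]
[330.7 245. ] 200 [590.    3.3   8. ]
[233.1 266.8] 213 [ 463.1 -178.7    8. ]
[622.  265.5] 66 [1125.6  375.5    8. ]
[285.7 293.4] 232 [ 595.6 -154.5    8. ]
[486.9 297.1] 161 [926.5 108.4   8. ]
[409.4 467. ] 515 [ 983.2 -272.5    8. ]
[442.45167676 143.74905081  34.49038656] [ 2.03518301e-01 -5.60074931e-02  2.03182345e+00  4.47884911e-04
  1.16927008e+00 -1.00915982e+00]
```

View pics/s2.png

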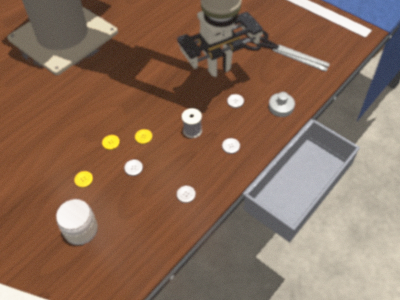

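Emit:
jog_arm --steps '[0.48, 2.5, -1.3, -1, 0, 0.48, 0, 0, -2, 0, 0.48, 0, 0, -0.2, 0, 0.48, 0, 0, 0, 0]'

```text
time: 3.37
ee_pos: [471.0, 129.6, 2.8]
orientation: [-0.001, 0.18, 0.984, -0.0]
force: [-0.7, 0.1, 1.0]
grip_width: 24.5
finger_force: 0.0
```

Emit:
jog_arm --steps '[0.48, 0, 0, -0.1, 0, 0.48, 0, 0, 0, 0]'

```text
time: 3.53
ee_pos: [472.4, 130.1, 3.3]
orientation: [0.0, 0.179, 0.984, 0.0]
force: [-0.6, -0.3, 0.1]
grip_width: 24.6
finger_force: 0.0
```

Emit:
jog_arm --steps '[0.48, 0, 0, -0.1, 0, 0.48, 0, 0, 0, 0]'

```text
time: 3.7
ee_pos: [472.4, 130.1, 2.2]
orientation: [0.0, 0.179, 0.984, 0.0]
force: [-0.9, 0.2, -0.2]
grip_width: 24.3
finger_force: 0.0
```

Emit:
jog_arm --steps '[0.48, 0.7, -0.27, 0, 0, 0.48, 0.7, -0.27, 0, 0, 0.48, 0.94, -0.35, 0, 0, 0.48, 0.94, -0.35, 0, 0, 0.48, 0.94, -0.35, 0, 0]'

```text
time: 4.12
ee_pos: [515.5, 113.5, 1.7]
orientation: [0.0, 0.18, 0.984, 0.0]
force: [0.1, 0.4, -0.5]
grip_width: 23.9
finger_force: 0.1
```

```bash
cat >> h.py <<'E'
def sc():
    s=snapshot("scene");im=s["color"];hsv=cv2.cvtColor(im,cv2.COLOR_RGB2HSV)
    m=((hsv[...,1]<60)&(hsv[...,2]>190)).astype(np.uint8)
    n,l,st,c=cv2.connectedComponentsWithStats(m)
    for i in range(1,n):
        w=ray(s,c[i],8)[0]
        if 40<st[i,4]<600 and 350<w[0]<800 and -300<w[1]<300: print(c[i].round(1),st[i,4],w.round(1))
    print(read_state()["ee_pos"].round(1))
    return im
E
python3 -c "from h import *; sc()"
```

```text
[382.1 202.6] 277 [606.8 180.4   8. ]
[291. 216.] 220 [465.8   8.8   8. ]
[330.8 244.9] 200 [590.1   3.5   8. ]
[233.  266.8] 212 [ 463.  -178.8    8. ]
[356.7 281. ] 47 [691.9 -34.7   8. ]
[285.7 293.5] 233 [ 595.7 -154.6    8. ]
[517.3 112.9   2.2]
```

```bash
python3 -c "
from h import *
im=sc();cv2.imwrite('pics/s3.png',cv2.resize(im[130:330,220:480,::-1],None,fx=3,fy=3))
print(proj(snapshot('scene'),[[538,105,8],[516,113,8],[540,90,0]]))"
```

```text
[382.  202.5] 285 [606.4 180.6   8. ]
[291.  216.1] 219 [465.9   8.6   8. ]
[330.7 244.9] 198 [590.    3.5   8. ]
[233.1 266.8] 213 [ 463.1 -178.7    8. ]
[356.6 281. ] 46 [691.7 -35.    8. ]
[285.6 293.4] 233 [ 595.5 -154.5    8. ]
[516.3 113.2   2. ]
[[340.31878819 207.00247127]
 [335.18566302 200.57716932]
 [336.97128504 213.26917996]]
```

View pics/s3.png

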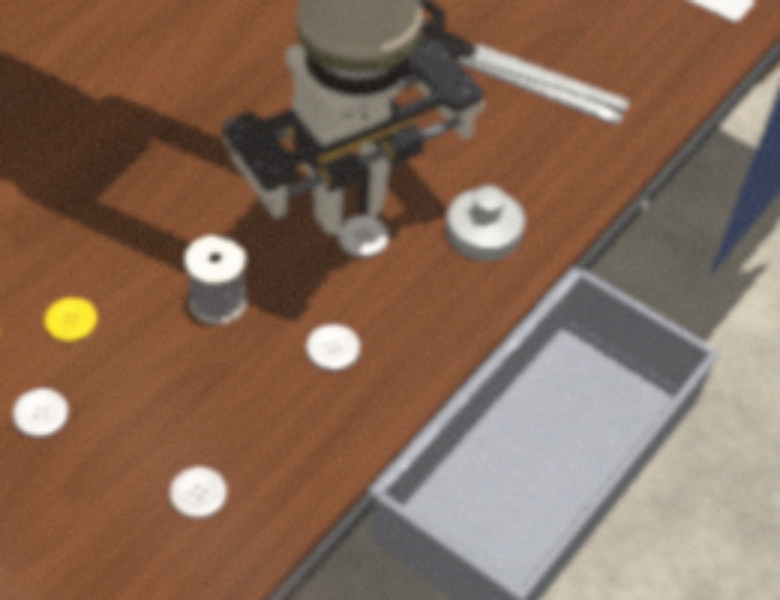

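The crop shows the button at (363,236), cradled ahead of the fingertips. I'll keep pushing.

Emit:
jog_arm --steps '[0.48, 0.94, -0.35, 0, 0, 0.48, 0.94, -0.35, 0, 0, 0.48, 0.94, -0.35, 0, 0, 0.48, 0.94, -0.35, 0, 0, 0.48, 0.94, -0.35, 0, 0]'

```text
time: 4.68
ee_pos: [562.4, 96.1, 1.7]
orientation: [0.0, 0.179, 0.984, 0.0]
force: [0.3, 0.4, -0.7]
grip_width: 24.1
finger_force: 0.1
```

Emit:
jog_arm --steps '[0.48, 0.94, -0.35, 0, 0, 0.48, 0.94, -0.35, 0, 0, 0.48, 0.94, -0.35, 0, 0, 0.48, 0.94, -0.35, 0, 0, 0.48, 0.94, -0.35, 0, 0]'

```text
time: 5.1
ee_pos: [609.3, 78.5, 1.6]
orientation: [-0.0, 0.179, 0.984, 0.0]
force: [0.3, 1.4, 0.9]
grip_width: 24.2
finger_force: 0.1
```

Emit:
jog_arm --steps '[0.48, 0.94, -0.35, 0, 0, 0.48, 0.94, -0.35, 0, 0, 0.48, 0.94, -0.35, 0, 0, 0.48, 0.94, -0.35, 0, 0, 0.48, 0.94, -0.35, 0, 0]'

```text
time: 5.52
ee_pos: [656.2, 60.9, 1.5]
orientation: [-0.0, 0.179, 0.984, -0.0]
force: [0.2, -0.6, 0.7]
grip_width: 23.9
finger_force: 0.2
```

Emit:
jog_arm --steps '[0.48, 0.94, -0.35, 0, 0, 0.48, 0.94, -0.35, 0, 0, 0.48, 0.94, -0.35, 0, 0, 0.48, 0, 0, 0, 0]'

```text
time: 5.85
ee_pos: [685.4, 49.8, 1.7]
orientation: [0.001, 0.18, 0.984, 0.0]
force: [1.3, -0.3, -0.6]
grip_width: 23.9
finger_force: 0.0
```

```bash
python3 -c "
from h import *
im=sc();cv2.imwrite('pics/s4.png',cv2.resize(im[130:380,220:480,::-1],None,fx=2,fy=2))"
```

```text
[295.7 219. ] 66 [480.4   9.1   8. ]
[330.8 245. ] 200 [590.2   3.3   8. ]
[233.1 266.8] 215 [ 463.1 -178.6    8. ]
[285.6 293.4] 234 [ 595.5 -154.6    8. ]
[684.4  50.3   1.5]
```

View pics/s4.png

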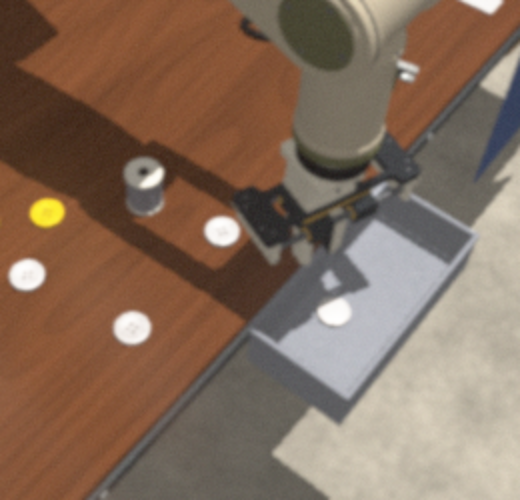

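The crop shows the first button in the tray at (334,313). Next is the button at (589,3.5).

Emit:
jog_arm --steps '[0.48, 0, 0, 3, 0.12, 0.48, -3.5, -1.16, 0, 0.12, 0.48, -3.5, -1.16, 0, 0.12, 0.48, -3.5, -1.16, 0, 0, 0.48, -3.5, -1.16, 0, 0]'

```text
time: 6.32
ee_pos: [541.5, 4.5, 31.3]
orientation: [-0.0, -0.0, 1.0, 0.0]
force: [-0.6, -0.7, 0.5]
grip_width: 24.2
finger_force: 0.0
```

Emit:
jog_arm --steps '[0.48, 0, 0, 0, 0, 0.48, 0, 0, -2, 0, 0.48, 0, 0, -1, 0, 0.48, 0, 0, 0, 0]'

```text
time: 6.65
ee_pos: [543.4, 4.6, 1.0]
orientation: [0.0, 0.0, 1.0, 0.0]
force: [-0.0, 0.7, 1.0]
grip_width: 24.0
finger_force: 0.0
```

Push +x about 142 mm.

Emit:
jog_arm --steps '[0.48, 0.8, 0, 0, 0, 0.48, 0.8, 0, 0, 0, 0.48, 1, 0, 0, 0, 0.48, 1, 0, 0, 0, 0.48, 1, 0, 0, 0]'

```text
time: 7.07
ee_pos: [590.7, 4.7, 1.5]
orientation: [-0.0, 0.0, 1.0, 0.0]
force: [0.5, -0.4, -0.1]
grip_width: 23.9
finger_force: 0.1
```

Emit:
jog_arm --steps '[0.48, 1, 0, 0, 0, 0.48, 1, 0, 0, 0, 0.48, 1, 0, 0, 0, 0.48, 1, 0, 0, 0, 0.48, 1, 0, 0, 0]'

```text
time: 7.48
ee_pos: [640.6, 4.8, 1.3]
orientation: [-0.0, 0.0, 1.0, 0.0]
force: [0.7, -0.3, 0.5]
grip_width: 24.1
finger_force: 0.2
```

Emit:
jog_arm --steps '[0.48, 1, 0, 0, 0, 0.48, 1, 0, 0, 0, 0.48, 1, 0, 0, 0, 0.48, 1, 0, 0, 0, 0.48, 0.8, 0, 0, 0]'

```text
time: 7.9
ee_pos: [688.9, 4.8, 1.2]
orientation: [0.0, 0.0, 1.0, 0.0]
force: [-0.0, -0.5, 0.3]
grip_width: 24.1
finger_force: 0.0
```

```bash
python3 -c "
from h import *
im=sc();cv2.imwrite('pics/s5.png',cv2.resize(im[130:380,220:480,::-1],None,fx=2,fy=2))"
```

```text
[233.  266.8] 212 [ 463.  -178.8    8. ]
[285.7 293.4] 231 [ 595.6 -154.5    8. ]
[689.9   4.7   1.5]
```

View pics/s5.png

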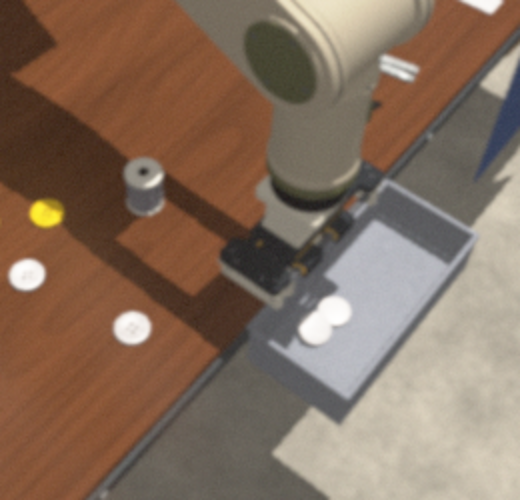

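Two buttons are now in the tray (about (334,310) and (316,327)). Next is the button at (594.5,-154), pushed diagonally at 1.055 rad.

Emit:
jog_arm --steps '[0.48, 0, 0, 4, -0.125, 0.48, -1.16, -1.98, 0, -0.125, 0.48, -1.16, -1.98, 0, -0.125, 0.48, -1.16, -1.98, 0, -0.125, 0.48, -1.16, -1.98, 0, -0.125]'

```text
time: 8.37
ee_pos: [641.0, -75.1, 41.6]
orientation: [0.0, 0.31, 0.951, -0.0]
force: [-0.6, -0.1, -0.0]
grip_width: 24.3
finger_force: 0.0
```

Emit:
jog_arm --steps '[0.48, -1.16, -1.98, 0, -0.125, 0.48, -1.16, -1.98, 0, -0.125, 0.48, -1.16, -1.98, 0, -0.125, 0.48, -1.16, -1.98, 0, -0.125, 0.48, -1.16, -1.98, 0, -0.125]'

```text
time: 8.78
ee_pos: [582.8, -174.5, 41.5]
orientation: [-0.0, 0.588, 0.809, -0.0]
force: [-1.0, 0.9, 0.2]
grip_width: 23.8
finger_force: 0.0
```

Emit:
jog_arm --steps '[0.48, -1.16, -1.98, 0, -0.125, 0.48, 0, 0, 0, -0.125, 0.48, 0, 0, 0, -0.125, 0.48, 0, 0, 0, -0.125, 0.48, 0, 0, 0, -0.125]'

```text
time: 9.2
ee_pos: [571.7, -193.7, 41.5]
orientation: [-0.0, 0.808, 0.589, -0.0]
force: [-0.2, -0.6, 0.2]
grip_width: 24.2
finger_force: 0.0
```

Emit:
jog_arm --steps '[0.48, 0, 0, 0, -0.125, 0.48, 0, 0, 0, -0.087, 0.48, 0, 0, 0, 0, 0.48, 0, 0, 0, 0]'

```text
time: 9.53
ee_pos: [571.7, -193.4, 41.5]
orientation: [-0.0, 0.864, 0.504, -0.0]
force: [0.2, -0.1, 0.3]
grip_width: 23.6
finger_force: 0.0
```

Emit:
jog_arm --steps '[0.48, 0, 0, -2, 0, 0.48, 0, 0, -2, 0, 0.48, 0, 0, 0, 0, 0.48, 0.4, 0.7, 0, 0, 0.48, 0.4, 0.7, 0, 0]'

```text
time: 9.95
ee_pos: [579.5, -179.2, 1.5]
orientation: [-0.0, 0.864, 0.504, -0.0]
force: [0.4, 0.7, 0.0]
grip_width: 23.9
finger_force: 0.0
```

Emit:
jog_arm --steps '[0.48, 0.54, 0.95, 0, 0, 0.48, 0.54, 0.95, 0, 0, 0.48, 0.54, 0.95, 0, 0, 0.48, 0.54, 0.95, 0, 0, 0.48, 0.54, 0.95, 0, 0]'

```text
time: 10.37
ee_pos: [607.0, -130.5, 1.7]
orientation: [0.0, 0.864, 0.503, 0.0]
force: [0.3, -0.2, -0.1]
grip_width: 24.1
finger_force: 0.1
```

```bash
python3 -c "
from h import *
sc();look('t6')"
```

```text
[382.  202.6] 275 [606.7 180.5   8. ]
[401.7 255. ] 186 [728.5  83.    8. ]
[234.2 266.2] 176 [ 463.7 -176.     8. ]
[ 607.9 -128.9    1.8]
[227.  220.9] 819 [609.9 175.8   8. ]
[ 607.4 -129.9    1.8]
```

Emit:
jog_arm --steps '[0.48, 0.54, 0.95, 0, 0, 0.48, 0.54, 0.95, 0, 0, 0.48, 0.54, 0.95, 0, 0, 0.48, 0.54, 0.95, 0, 0, 0.48, 0.54, 0.95, 0, 0]'

```text
time: 10.88
ee_pos: [634.0, -83.4, 1.6]
orientation: [-0.0, 0.864, 0.503, 0.0]
force: [0.3, -0.4, -0.4]
grip_width: 24.3
finger_force: 0.1
```

```bash
python3 -c "
from h import *
im=sc();cv2.imwrite('pics/s7.png',cv2.resize(im[130:380,220:480,::-1],None,fx=2,fy=2))"
```

```text
[382.  202.5] 279 [606.4 180.6   8. ]
[289.9 214. ] 159 [459.6  11.7   8. ]
[230.3 268.7] 114 [ 462.  -186.1    8. ]
[634.8 -81.6   1.8]
```

View pics/s7.png

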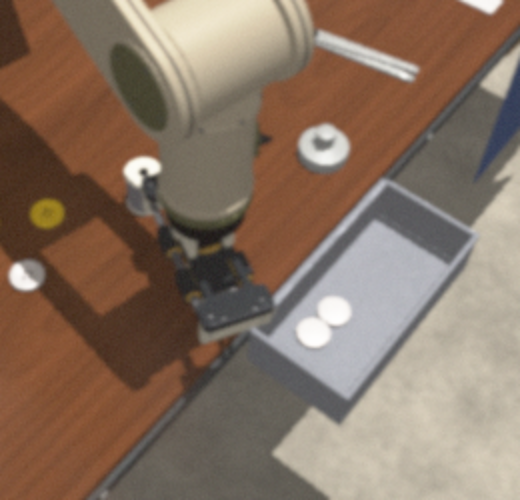

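The gripper hides the button, which has left its old spot at crop (132,327). The two in the tray are at (334,310) and (314,331). Continuing.

Emit:
jog_arm --steps '[0.48, 0.54, 0.95, 0, 0, 0.48, 0.54, 0.95, 0, 0, 0.48, 0.54, 0.95, 0, 0, 0.48, 0.54, 0.95, 0, 0, 0.48, 0.54, 0.95, 0, 0]'

```text
time: 11.35
ee_pos: [660.9, -35.9, 1.6]
orientation: [-0.0, 0.864, 0.503, 0.0]
force: [0.8, 0.6, 0.1]
grip_width: 24.1
finger_force: 0.1
```

Emit:
jog_arm --steps '[0.48, 0.54, 0.95, 0, 0, 0.48, 0.54, 0.95, 0, 0, 0.48, 0.54, 0.95, 0, 0, 0.48, 0.54, 0.95, 0, 0, 0.48, 0.4, 0, 0, 0]'

```text
time: 11.77
ee_pos: [686.6, 3.4, 1.6]
orientation: [-0.0, 0.864, 0.504, 0.0]
force: [-0.6, 0.1, 0.1]
grip_width: 24.2
finger_force: 0.0
```

```bash
cat >> h.py <<'E'
def tray():
    s=snapshot("scene");g=s["color"].min(2)
    m=(g>195).astype(np.uint8)
    q=proj(s,[[685,-66,-66],[800,-66,-66],[800,188,-66],[685,188,-66]])
    r=np.zeros_like(m);cv2.fillPoly(r,[q.astype(np.int32)],1)
    n,l,st,c=cv2.connectedComponentsWithStats(m*r)
    for i in range(1,n):
        if st[i,4]>25: print("tray",c[i].round(1),st[i,4],ray(s,c[i],-66)[0].round(1))
E
python3 -c "from h import *
sc();tray()"
```

```text
[296.5 219.6] 41 [482.8   9.1   8. ]
[233.1 266.8] 214 [ 463.1 -178.6    8. ]
[687.1   2.3   1.8]
tray [383.5 290.8] 309 [731.5  22.5 -66. ]
```

Emit:
jog_arm --steps '[0.48, 0, 0, 4, 0, 0.48, -2.84, -2.37, 0, -0.125, 0.48, -2.84, -2.37, 0, -0.125, 0.48, -2.84, -2.37, 0, 0, 0.48, -2.84, -2.37, 0, 0]'

```text
time: 12.28
ee_pos: [571.0, -95.0, 41.8]
orientation: [0.0, 0.921, 0.391, 0.0]
force: [-0.3, -1.0, 0.5]
grip_width: 24.3
finger_force: 0.0
```

Emit:
jog_arm --steps '[0.48, -2.84, -2.37, 0, 0, 0.48, -2.84, -2.37, 0, 0, 0.48, -2.84, -2.37, 0, 0, 0.48, -2.84, -2.37, 0, 0, 0.48, -2.84, -2.37, 0, 0]'

```text
time: 12.7
ee_pos: [428.6, -213.5, 41.8]
orientation: [0.0, 0.92, 0.391, 0.0]
force: [0.3, -0.4, 0.3]
grip_width: 24.3
finger_force: 0.0
```

Emit:
jog_arm --steps '[0.48, 0, 0, 0, 0, 0.48, 0, 0, 0, 0]'

```text
time: 12.87
ee_pos: [428.9, -213.9, 41.8]
orientation: [0.0, 0.921, 0.389, 0.0]
force: [0.6, 0.0, -0.1]
grip_width: 24.3
finger_force: 0.0
```

```bash
python3 -c "
from h import *
im=sc();tray();cv2.imwrite('pics/s8.png',cv2.resize(im[130:380,160:480,::-1],None,fx=2,fy=2))"
```

```text
[382.1 202.6] 268 [607.  180.4   8. ]
[291.3 215.7] 233 [465.7   9.8   8. ]
[233.1 266.8] 210 [ 463.1 -178.7    8. ]
[381.3 287.8] 581 [742.  -14.9   8. ]
[404.5 286.8] 53 [778.6  18.5   8. ]
[392.2 306. ] 130 [784.4 -36.1   8. ]
[ 430.  -213.1   41.9]
tray [381. 288.] 520 [722.8  24.9 -66. ]
```

View pics/s8.png

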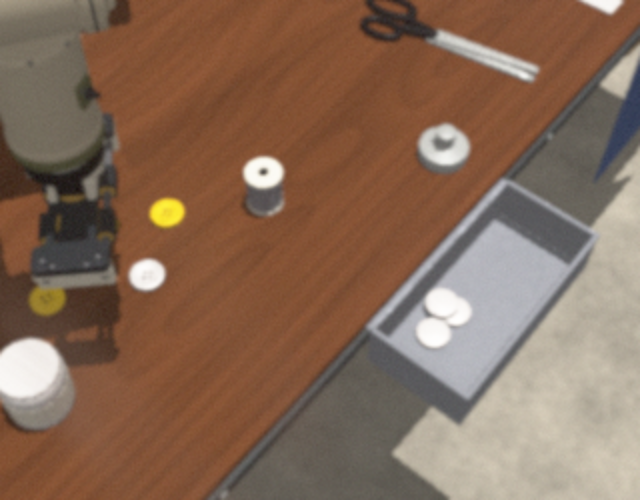

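Three are in the tray, at (441,302), (457,311) and (433,332). The last button is ahead of the fingertips at crop (147,274).

Emit:
jog_arm --steps '[0.48, 0, 0, -2, 0, 0.48, 0, 0, -2, 0, 0.48, 0, 0, 0, 0, 0.48, 0.7, 0.73, 0, 0, 0.48, 0.7, 0.73, 0, 0]'

```text
time: 13.38
ee_pos: [445.3, -196.5, 1.5]
orientation: [-0.0, 0.92, 0.391, -0.0]
force: [0.6, 0.2, -0.6]
grip_width: 24.4
finger_force: 0.0
```

Emit:
jog_arm --steps '[0.48, 0.7, 0.73, 0, 0, 0.48, 0.7, 0.73, 0, 0, 0.48, 0.7, 0.73, 0, 0, 0.48, 0.7, 0.73, 0, 0, 0.48, 0.7, 0.73, 0, 0]'

```text
time: 13.8
ee_pos: [480.3, -160.1, 1.7]
orientation: [0.0, 0.92, 0.391, 0.0]
force: [-0.4, -0.3, 0.3]
grip_width: 23.8
finger_force: 0.1
```

Emit:
jog_arm --steps '[0.48, 0.7, 0.73, 0, 0, 0.48, 0.7, 0.73, 0, 0, 0.48, 0.7, 0.73, 0, 0, 0.48, 0.7, 0.73, 0, 0, 0.48, 0.7, 0.73, 0, 0]'

```text
time: 14.22
ee_pos: [515.1, -123.9, 1.6]
orientation: [-0.0, 0.92, 0.391, -0.0]
force: [-0.1, -0.1, 0.2]
grip_width: 23.9
finger_force: 0.1
```

Emit:
jog_arm --steps '[0.48, 0.7, 0.73, 0, 0, 0.48, 0.7, 0.73, 0, 0, 0.48, 0.7, 0.73, 0, 0, 0.48, 0.7, 0.73, 0, 0, 0.48, 0.7, 0.73, 0, 0]'

```text
time: 14.63
ee_pos: [550.1, -87.4, 1.6]
orientation: [-0.0, 0.92, 0.391, -0.0]
force: [0.4, -0.4, 0.0]
grip_width: 24.0
finger_force: 0.1
```

Emit:
jog_arm --steps '[0.48, 0.7, 0.73, 0, 0, 0.48, 0.7, 0.73, 0, 0, 0.48, 0.7, 0.73, 0, 0, 0.48, 0.7, 0.73, 0, 0, 0.48, 0.7, 0.73, 0, 0]'

```text
time: 15.05
ee_pos: [585.1, -50.9, 1.6]
orientation: [0.0, 0.92, 0.391, -0.0]
force: [0.1, -0.9, -0.8]
grip_width: 24.1
finger_force: 0.1
```

Emit:
jog_arm --steps '[0.48, 0.7, 0.73, 0, 0, 0.48, 0.7, 0.73, 0, 0, 0.48, 0.7, 0.73, 0, 0, 0.48, 0.7, 0.73, 0, 0, 0.48, 0.7, 0.73, 0, 0]'

```text
time: 15.47
ee_pos: [620.1, -14.4, 1.6]
orientation: [-0.0, 0.92, 0.391, -0.0]
force: [-0.3, -0.3, 0.4]
grip_width: 24.2
finger_force: 0.1
```

Contact is steady. Finish the push, then lift clear.

Emit:
jog_arm --steps '[0.48, 0.7, 0.73, 0, 0, 0.48, 0.7, 0.73, 0, 0, 0.48, 0.7, 0.73, 0, 0, 0.48, 0.7, 0.73, 0, 0, 0.48, 0.7, 0.73, 0, 0]'

```text
time: 15.88
ee_pos: [655.0, 22.1, 1.6]
orientation: [-0.0, 0.92, 0.391, -0.0]
force: [-0.8, -0.3, -0.1]
grip_width: 24.5
finger_force: 0.1
```

Emit:
jog_arm --steps '[0.48, 0.7, 0.73, 0, 0, 0.48, 0.7, 0.73, 0, 0, 0.48, 0.7, 0.73, 0, 0, 0.48, 0.7, 0.73, 0, 0, 0.48, 0.5, 0, 0, 0]'

```text
time: 16.3
ee_pos: [688.2, 52.3, 1.7]
orientation: [-0.0, 0.92, 0.392, 0.0]
force: [0.1, -0.9, -0.3]
grip_width: 24.1
finger_force: 0.0
```

Emit:
jog_arm --steps '[0.48, 0, 0, 2, 0, 0.48, 0, 0, 4, 0, 0.48, -2, 0, 3.5, 0, 0.48, -3, 0, 2, 0, 0.48, -3, 0, 0, 0]'

```text
time: 16.72
ee_pos: [611.2, 50.4, 123.6]
orientation: [0.002, 0.92, 0.391, 0.005]
force: [1.2, -0.7, 1.3]
grip_width: 24.4
finger_force: 0.0
```

Emit:
jog_arm --steps '[0.48, -3, -1, 0, 0, 0.48, -3, -1, 0, 0, 0.48, -3, -1, 0, 0, 0.48, 0, 0, 0, 0, 0.48, 0, 0, 0, 0]'

```text
time: 17.13
ee_pos: [516.1, 20.1, 116.5]
orientation: [-0.0, 0.921, 0.391, -0.0]
force: [0.1, 0.5, 0.6]
grip_width: 24.4
finger_force: 0.0
```

```bash
python3 -c "
from h import *
im=sc();tray();cv2.imwrite('pics/s9.png',im[:,:,::-1])"
```

```text
[382.  202.5] 287 [606.4 180.6   8. ]
[398.9 234.8] 62 [692.3 125.5   8. ]
[356.3 281.3] 55 [691.7 -36.    8. ]
[517.7  20.3 117.2]
tray [384.5 283.6] 737 [722.4  39.7 -66. ]
```

View pics/s9.png

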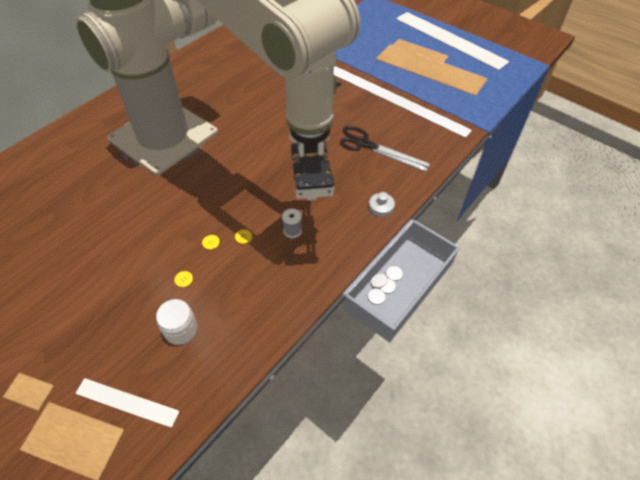

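The tray holds four buttons, at about (394,273), (380,281), (389,286) and (377,296). The weight, spool, tin, shears and yellow buttons are where they started, and the arm is clear.

```bash
python3 -c "from h import *; print(finish_job())"
```

```text
the job is handed in; nothing more can be done
None
```

All four coat buttons were swept over the far edge into the catch tray, with the weight, spool, tin, shears and yellow buttons left in place, and the job was handed in at about 17 s (the verdict was not shown).

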